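# Release the sprung stock drawer with the long dowel

## Task

The wide white stock unit has a drawer without a handle, held shut by a spring catch under the small round hole at the rear of its top. Take the long dowel with the tall cylindrical grip from the rack, push it down through that hole until the catch lets the drawer spring out, then hang the dowel back in its own hole in the rack and let go.

Things in the scene. Friction and masses are not known exactly. Their poses are not given: they have to be found in the camera images.
- dowel: Wooden push dowel, 90 g, hanging upright in the rack. Origin: centre of its lower end, z up the shaft. Shaft 14 mm diameter, z 0 to 95; flat collar 56 mm diameter, z 95 to 101; cylindrical grip 30 mm diameter, z 101 to 151 (take it there from above). The rack's other tool, a bystander, has a low domed head and a shaft of only 35 mm, too short to reach the catch.
- rack_hole (a point): Centre of the dowel's hole, 34 mm wide, in the top of the rack: a fixed dark steel bench 80 mm (x) by 180 mm (y), 112 mm tall, open below and turned by this point's yaw. The dowel hangs by its collar, its lower end 95 mm below this point. The other tool hangs 100 mm away at the point's -y; its head stands 24 mm above the rack.
- wide_unit_hole (a point): Centre of the 34 mm hole in the 8 mm top of the wide unit, a fixed white box 150 x 170 mm, 90 mm tall; 42 mm behind its middle (x points to its back). 40 mm below is the catch's 46 mm steel pad; it sinks 16 mm, 3 to 9 N, and frees the drawer after 6 mm: push the dowel's end 51 mm below this point. An 18 mm tall carton lies on the top's front. The narrow unit (100 mm) is a bystander.
- wide_unit_drawer (a joint): Opening of the wide unit's drawer (dark wooden front, no handle, robot side) in m: about 0 when shut; grows as it slides out to the front. Once freed, its own spring pushes it to 0.06, fully out, within a second, and it stays out.
Things that resemble listed ones, but are neither listed nor needed, are in the scene too. Leave any turquoise look-alike of the dowel alone.

How it is judged:
On the way:
1. the wide unit's drawer is let go while the dowel's end is down in the release hole (value of joint wide_unit_drawer above 0.01 m and z of dowel in the frame of wide_unit_hole below -0.02 m and horizontal distance between dowel and wide_unit_hole below 0.03 m), for 0.02 s.
At the end, for the whole second after the job is handed in: The wide unit's drawer is out by more than 45 mm, and the dowel hangs at rest in its own hole in the rack: its lower end within 18 mm of the hole's axis and at least 85 mm below the rack's top, upright within 10 degrees (value of joint wide_unit_drawer above 0.045 m and horizontal distance between dowel and rack_hole below 0.018 m and z of dowel in the frame of rack_hole below -0.085 m and angle between dowel's own z axis and vertical below 0.17 rad and linear speed of dowel below 0.02 m/s); the robot touches nothing.
It also fails if it takes over 54 s, if anything falls off the work surface, if the arm or the gripper's body presses on something with over 40 N, if the wrist force passes 120 N, or if a joint passes its speed limit or range.

## Robot

A 6-joint arm with a two-finger parallel gripper is mounted at the origin on the work surface. World frame = base frame: x ahead of the robot, y to its left, z up, the work surface at z = 0. Lengths are in m, angles in rad, forces in N, time in s.
With the tool pointing down it reaches from about 0.375 to 0.9 m from the base axis. Payload 3.1 kg.
Tool frame: the origin (TCP) lies between the finger pads; the fingertips stand manip.nose_length ahead of it and the grasp point (between the pads) lies 5 mm behind it (manip.nose_length is the distance from the TCP to the fingertips, in m); z points along the fingers, y is the line along which they close (so a half turn about z gives the same grasp; the last joint's range is limited). The gripper opens to 85 mm and grips with 20 to 120 N. Pads are 22 mm wide; open, the fingers measure 114 mm over their backs; the gripper's body (76 mm by 85 mm) begins 54 mm behind the grasp point. The pads swing forward as they close: fully open they stand 13 mm farther back than shut.
Start: joints at [-1.347, 0.527, 1.433, -0, 1.181, -0.178], TCP at [0.244, -0.575, 0.245] pointing down, gripper open.
Joint ranges: [-3.08, 3.08], [-0.75, 2.2], [0.22, 2.44], [-1.43, 4.57], [0, 2.65], [-2.85, 2.85]. Speed limits (rad/s): [2.79, 2.79, 3.14, 3.14, 3.14, 3.14].

## Interface

Orientations are given as a unit quaternion [x, y, z, w].
In Python, from station import monitor, eyes, job, manip gives the robot as it stands.
- The arm moves only by the shell command python3 -m pendant 'ROWS' [FORCE]. ROWS is JSON, a list that holds one entry, the list of rows, each a list of 7 numbers: the shift along the tool's x, y, z as a fraction of full scale, then the turn, a rotation vector about the tool's x, y, z as a fraction of full scale, then the opening, from 0 (shut) to 1 (fully open). A call has 1 to 20 rows; each row shifts and turns the commanded pose from where the row before left it, along the tool's axes as they then stand; what a row does not reach is not made up. Full scale, the value 1, is 800 mm for a shift and 0.12 rad for a turn. A row lasts 1/10 s, in which the tool goes at most 50 mm and 8.59 degrees, less where a joint would pass 70% of its speed; a pose out of reach is approached as far as the arm can. A call with a number of a shift or a turn outside -1 to 1 is refused whole. A call with a gripper value outside its range is refused whole. The fingers move at their own pace and stop on an object; FORCE is the grip in N (left out, the last holds). Time passes only in rows, so rows that do not move let the fingers close. It gives the time, the measured TCP pose, the force, the opening and the grip force at its end, in the units of the state.
- monitor.sense(): the state, without advancing time (a new reading comes with each control period).
- eyes.snapshot(name): name is "scene" or "top"; returns a dict with "pixels" (420x560x3 uint8, red, green, blue), "depth" (420x560 float32, m along the optical axis (not along the pixel's ray), 0 where there is no reading), "intrinsics" (3x3 intrinsics, pixels), "eye" and "attitude" of the camera in the world. Camera axes: x right, y down, z forward; pixel columns grow to the right and rows downward; lengths in m; the calibration is good to about 2 mm. A picture is of the moment at which its call begins.
- job.sign_off(): hands the job in; it is judged then, once.
The state is a dict: "t": time; "q": joint angles; "qd": joint speeds; "tau": joint torques, N m; "tcp_pos": TCP position; "tool_rot": TCP orientation; "force": force on the tool from outside, world axes, zero at the start; "ft_torque": the same for the moment, N m; "finger_gap": opening from 0.0 (shut) to 1.0 (fully open); "gripper_force": force on a finger pad.
Only numpy, scipy, OpenCV 4.12 (cv2) and the standard library are available. Lean on these libraries where they do the work, as an engineer would, in place of code of your own. Each camera call takes 0.05 s, during which the arm holds its last target. There are 200 camera calls.

## Working session

There is one attempt and no reset: what is moved stays moved. The work goes in short steps, Python scripts to look and compute and a shell command to move; the robot and the scene stay as the last step left them, time stands still between calls to the robot, and variables do not carry over. Pictures are saved under pics/ and viewed, at most 10 in all, crops included, and the job is handed in when it is done.

```bash
mkdir -p pics; ls
cat > h.py <<'E'
import numpy as np, cv2
from station import monitor, eyes, job, manip
from scipy.spatial.transform import Rotation as R
def snap(n):
    s=eyes.snapshot(n); np.savez('last_'+n+'.npz',**s); return s
def rot(a):
    a=np.array(a,float); return a if a.shape==(3,3) else R.from_quat(a).as_matrix()
def load(n): return dict(np.load('last_'+n+'.npz'))
def cloud(s):
    K=s['intrinsics'];h,w=s['depth'].shape;u,v=np.meshgrid(np.arange(w),np.arange(h))
    d=s['depth'];c=np.stack([(u-K[0,2])/K[0,0]*d,(v-K[1,2])/K[1,1]*d,d],-1)
    P=c@rot(s['attitude']).T+s['eye'];P[d==0]=np.nan;return P
def ray(s,u,v,z):
    K=s['intrinsics'];d=rot(s['attitude'])@np.array([(u-K[0,2])/K[0,0],(v-K[1,2])/K[1,1],1])
    e=np.array(s['eye']);return e+d*(z-e[2])/d[2]
def save(n,im): cv2.imwrite('pics/'+n+'.png',cv2.cvtColor(im,cv2.COLOR_RGB2BGR))
E
python3 - <<'E'
from h import *
for n in('scene','top'):
    s=snap(n);save(n+'0',s['pixels']);print(n,s['eye'],rot(s['attitude']).round(3).tolist(),s['intrinsics'].tolist())
m=monitor.sense();print(m,manip.nose_length)
E
```

```text
pics
scene [ 0.84482147 -0.34005385  0.8291832 ] [[0.787, 0.487, -0.378], [0.616, -0.638, 0.462], [-0.016, -0.597, -0.802]] [[393.43552744167135, 0.0, 276.28041859028525], [0.0, 393.43552744167135, 213.6933430753936], [0.0, 0.0, 1.0]]
top [0.48247821 0.07375572 1.03668253] [[-0.0, -0.998, 0.065], [-0.999, -0.002, -0.034], [0.034, -0.065, -0.997]] [[408.959762831015, 0.0, 288.7770430681145], [0.0, 408.959762831015, 204.72850945439382], [0.0, 0.0, 1.0]]
{'t': 0.1, 'q': array([-1.34750338e+00,  5.28375955e-01,  1.43376788e+00,  4.23024024e-06,
        1.18138392e+00, -1.78490170e-01]), 'qd': array([ 0.00088448, -0.00251254, -0.00123958,  0.00122096,  0.00085699,
       -0.00033065]), 'tau': array([-5.16483269e-04, -4.43304098e+01, -1.78587019e+01, -3.72311097e-04,
        3.86067884e-03,  1.89448696e-05]), 'tcp_pos': array([ 0.2443096 , -0.57461161,  0.24443175]), 'tool_rot': array([ 9.79888765e-01,  1.99542157e-01, -1.97171774e-05, -9.67352081e-04]), 'force': array([-0.1957048 , -0.46233035,  0.6629601 ]), 'ft_torque': array([0.0402881 , 0.0016297 , 0.04332329]), 'gripper_force': 0.0, 'finger_gap': 0.9998006379416512} 0.014
```

View pics/scene0.png

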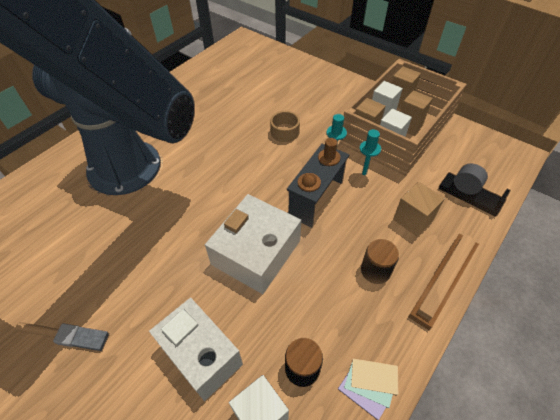

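View pics/top0.png

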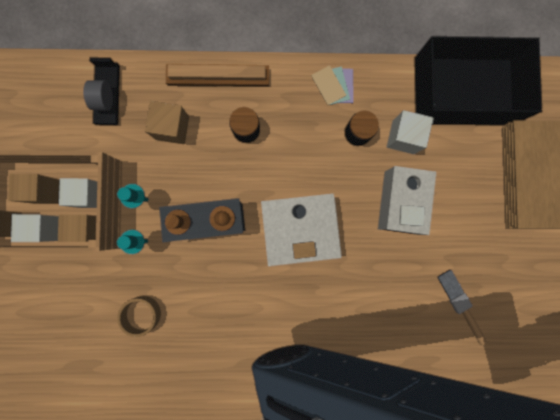

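The scene view shows the candidates for the dowel. The tall brown grip is at scene (330,150) / top (177,221). The low domed tool is at scene (311,181) / top (221,218). The turquoise look-alikes are at scene (338,125) and (371,143) / top (131,195) and (131,241). I choose the tall brown grip on the rack. For the hole, I choose the wide unit at top (299,212), not the narrow unit at top (413,183).

Run:
```python
from h import *
T=load('top');S=load('scene');P=cloud(T)
hsv=cv2.cvtColor(T['pixels'],cv2.COLOR_RGB2HSV)
def box(mask,u0,u1,v0,v1):
    m=np.zeros(mask.shape,bool);m[v0:v1,u0:u1]=mask[v0:v1,u0:u1];return m
def rect(m,name,z):
    v,u=np.nonzero(m);r=cv2.minAreaRect(np.stack([u,v],1).astype(np.float32))
    c=np.array([ray(T,*p,z)[:2] for p in cv2.boxPoints(r)])
    e=np.roll(c,-1,0)-c;print(name,len(u),'centre',c.mean(0).round(4),'sides',np.hypot(*e.T).round(3),'ang',np.degrees(np.arctan2(e[:,1],e[:,0])).round(1))
z=P[...,2]
# unit top by height
rect(box(abs(z-.09)<.006,255,350,185,275),'unit',.09)
rect(box(abs(z-.112)<.006,155,250,190,250),'rack',.112)
for n,(u0,u1,v0,v1) in {'grip':(160,200,205,240),'dome':(205,240,200,235)}.items():
    for lo,hi in((.115,.124),(.124,.14),(.155,.18)):
        m=box((z>lo)&(z<hi),u0,u1,v0,v1)
        if m.sum()>5: q=P[m];print(n,lo,m.sum(),'med',np.median(q,0).round(4),'mid',((q.min(0)+q.max(0))/2).round(4),'ext',np.ptp(q,0).round(3))
# hole: dark pixels
g=cv2.cvtColor(T['pixels'],cv2.COLOR_RGB2GRAY)
m=box((z<.08),288,311,200,224);v,u=np.nonzero(m);print('hole px',m.sum(),u.mean(),v.mean(),ray(T,u.mean(),v.mean(),.09).round(4),np.ptp(u),np.ptp(v))
m=box((g<90),288,311,200,224);v,u=np.nonzero(m);print('hole dark',m.sum(),u.mean(),v.mean(),ray(T,u.mean(),v.mean(),.09).round(4),np.ptp(u),np.ptp(v))
# scene
PS=cloud(S);z=PS[...,2]
m=np.zeros(z.shape,bool);m[130:170,315:345]=(z>.155)[130:170,315:345]
if m.any():
    q=PS[m];print('scene grip',m.sum(),np.median(q,0).round(4),((q.min(0)+q.max(0))/2).round(4),np.ptp(q,0).round(3))
g=cv2.cvtColor(S['pixels'],cv2.COLOR_RGB2GRAY)
m=np.zeros(z.shape,bool);m[230:250,258:282]=(g<110)[230:250,258:282];v,u=np.nonzero(m);print('scene hole',m.sum(),u.mean(),v.mean(),ray(S,u.mean(),v.mean(),.09).round(4),np.ptp(u),np.ptp(v))
a=cv2.resize(T['pixels'][170:270,120:350],None,fx=3.4,fy=3.4,interpolation=cv2.INTER_CUBIC)
save('crop1',a)
```

```text
unit 4234 centre [0.4876 0.014 ] sides [0.171 0.151 0.169 0.15 ] ang [ -83.5 -174.1   96.1    6.5]
rack 2164 centre [0.5087 0.2405] sides [0.181 0.08  0.18  0.08 ] ang [ -83.5 -173.3   96.3    7.4]
grip 0.115 306 med [0.503  0.2831 0.1182] mid [0.5032 0.2852 0.1188] ext [0.076 0.071 0.008]
grip 0.124 22 med [0.5027 0.2788 0.132 ] mid [0.5038 0.2839 0.1329] ext [0.028 0.016 0.013]
grip 0.155 170 med [0.504  0.2897 0.1675] mid [0.5052 0.2909 0.164 ] ext [0.028 0.028 0.016]
dome 0.115 327 med [0.5141 0.1909 0.1179] mid [0.5121 0.1918 0.1191] ext [0.072 0.077 0.008]
dome 0.124 180 med [0.5115 0.1919 0.1316] mid [0.5117 0.1927 0.1321] ext [0.031 0.031 0.015]
hole px 162 298.4012345679012 211.0 [0.5292 0.0188 0.09  ] 13 14
hole dark 140 298.5 211.07142857142858 [0.529  0.0186 0.09  ] 13 12
scene grip 127 [0.5069 0.2865 0.1683] [0.5041 0.2899 0.1642] [0.03  0.029 0.017]
scene hole 81 268.7654320987654 241.320987654321 [0.5302 0.0148 0.09  ] 13 10
```

View pics/crop1.png

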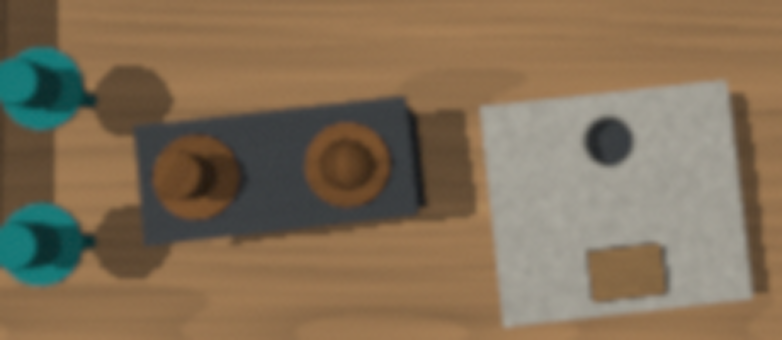

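The crop confirms the choice: the tall cylindrical grip is at crop (185,175) and the low dome at (345,165). The unit hole is at (608,140), with the carton on the front. The sizes, heights and hole offset all match the description:
- **Dowel:** about (0.504, 0.290), grip top at z 0.168.
- **Unit hole:** about (0.5293, 0.0185).
- **Yaw:** about 6.5°.

Next I turn the fingers so they close along the rack's x.

```bash
python3 -m pendant '[[[0,0,-0.006,0,0,-1,1],[0,0,-0.006,0,0,-1,1],[0,0,-0.006,0,0,-1,1],[0,0,-0.006,0,0,-1,1],[0,0,-0.006,0,0,-1,1],[0,0,-0.006,0,0,-1,1],[0,0,-0.006,0,0,-1,1],[0,0,-0.006,0,0,-1,1],[0,0,-0.006,0,0,-1,1],[0,0,-0.006,0,0,-1,1],[0,0,0,0,0,-0.71,1],[0,0,0,0,0,0,1]]]'
cat >> h.py <<'E'
def go(x,y,z,yaw=None):
    m=monitor.sense();Rt=R.from_quat(m['tool_rot']);M=Rt.as_matrix();d=np.array([x,y,z])-m['tcp_pos']
    print('t',m['t'],'tcp',m['tcp_pos'].round(4),'yaw',np.degrees(np.arctan2(M[1,0],M[0,0])).round(2),'tilt',np.degrees(np.arccos(-M[2,2])).round(2),'q6',m['q'][5].round(2),'gap',round(m['finger_gap'],3),'F',m['force'].round(1),'grip',m['gripper_force'])
    print('total shift fraction',(M.T@d/0.8).round(4), 'turn',((Rt.inv()*R.from_matrix([[np.cos(yaw),np.sin(yaw),0],[np.sin(yaw),-np.cos(yaw),0],[0,0,-1]])).as_rotvec()/.12).round(3) if yaw else '')
E
python3 -c "
from h import *
go(.504,.290,.23,np.radians(96.5))
T=load('top');P=cloud(T);z=P[...,2]
for b in((115,150,180,210),(115,150,226,256)):
    q=P[b[2]:b[3],b[0]:b[1]].reshape(-1,3);q=q[q[:,2]>.1];print(np.median(q,0).round(3),q.max(0).round(3),q.min(0).round(3))
"
```

```text
t: 1.3
tcp_pos: [0.2444, -0.5749, 0.293]
tool_rot: [0.665, 0.747, 0.0, -0.0]
force: [-0.3, -0.5, 0.8]
finger_gap: 1.0
gripper_force: 0.0
t 1.3 tcp [ 0.2444 -0.5749  0.293 ] yaw 96.65 tilt 0.05 q6 -1.46 gap 1.0 F [-0.3 -0.5  0.8] grip 0.0
total shift fraction [1.0362 0.4475 0.0796] turn [-0.001 -0.007  0.021]
[0.562 0.391 0.118] [0.59  0.422 0.155] [0.537 0.37  0.1  ]
[0.46  0.389 0.118] [0.488 0.419 0.157] [0.434 0.369 0.1  ]
```

```bash
python3 -m pendant '[[[0.0518,0.0224,0,0,0,0,1],[0.0518,0.0224,0,0,0,0,1],[0.0518,0.0224,0,0,0,0,1],[0.0518,0.0224,0,0,0,0,1],[0.0518,0.0224,0,0,0,0,1],[0.0518,0.0224,0,0,0,0,1],[0.0518,0.0224,0,0,0,0,1],[0.0518,0.0224,0,0,0,0,1],[0.0518,0.0224,0,0,0,0,1],[0.0518,0.0224,0,0,0,0,1],[0.0518,0.0224,0,0,0,0,1],[0.0518,0.0224,0,0,0,0,1],[0.0518,0.0224,0,0,0,0,1],[0.0518,0.0224,0,0,0,0,1],[0.0518,0.0224,0,0,0,0,1],[0.0518,0.0224,0,0,0,0,1],[0.0518,0.0224,0,0,0,0,1],[0.0518,0.0224,0,0,0,0,1],[0.0518,0.0224,0,0,0,0,1],[0.0518,0.0224,0,0,0,0,1]]]'
python3 -c "
from h import *
go(.504,.290,.14,np.radians(96.5))"
```

```text
t: 3.3
tcp_pos: [0.5043, 0.2915, 0.2929]
tool_rot: [0.665, 0.746, -0.0, -0.0]
force: [0.5, -1.0, -0.7]
finger_gap: 0.998
gripper_force: 0.0
t 3.3 tcp [0.5043 0.2915 0.2929] yaw 96.56 tilt 0.05 q6 0.22 gap 0.998 F [ 0.5 -1.  -0.7] grip 0.0
total shift fraction [-0.0017 -0.0004  0.1911] turn [-0.006  0.003  0.009]
```

```bash
python3 -m pendant '[[[-0.0017,0,0.02,0,0,0,1],[0,0,0.03,0,0,0,1],[0,0,0.03,0,0,0,1],[0,0,0.03,0,0,0,1],[0,0,0.025,0,0,0,1],[0,0,0.02,0,0,0,1],[0,0,0.016,0,0,0,1],[0,0,0.01,0,0,0,1],[0,0,0.01,0,0,0,1],[0,0,0,0,0,0,1],[0,0,0,0,0,0,1]]]'
python3 - <<'E'
from h import *
go(.504,.290,.14,np.radians(96.5))
s=snap('scene');save('s1',cv2.resize(s['pixels'][70:230,230:450],None,fx=3.5,fy=3.5))
E
```

```text
t: 4.4
tcp_pos: [0.5048, 0.2883, 0.1408]
tool_rot: [0.665, 0.747, 0.0, 0.0]
force: [-0.1, -0.1, 0.4]
finger_gap: 1.003
gripper_force: 0.0
t 4.4 tcp [0.5048 0.2883 0.1408] yaw 96.64 tilt 0.04 q6 0.21 gap 1.003 F [-0.1 -0.1  0.4] grip 0.0
total shift fraction [ 0.0022 -0.0008  0.001 ] turn [ 0.006 -0.001  0.021]
```

View pics/s1.png

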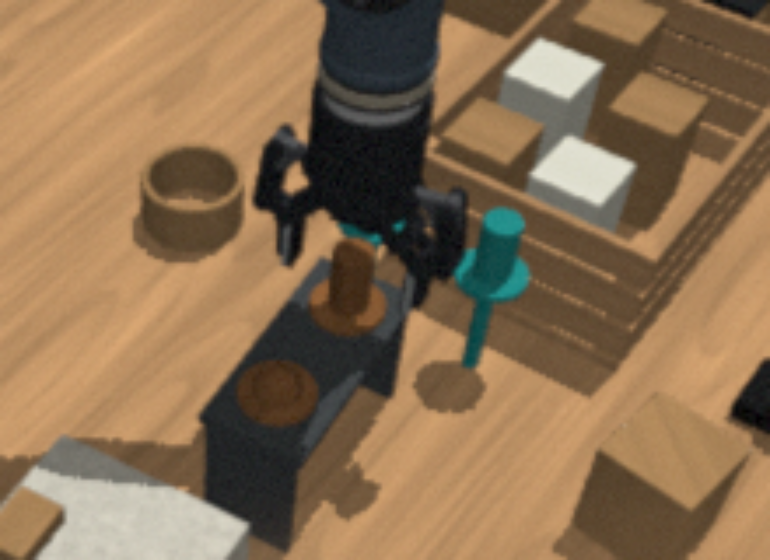

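The fingers straddle the grip at crop (350,275), with the dome untouched at (278,390). I trim by 2 mm and close.

```bash
python3 -m pendant '[[[0.002,0,0,0,0,0,1],[0,0,0,0,0,0,0.3],[0,0,0,0,0,0,0.1],[0,0,0,0,0,0,0],[0,0,0,0,0,0,0],[0,0,0,0,0,0,0],[0,0,0,0,0,0,0],[0,0,0,0,0,0,0],[0,0,0,0,0,0,0],[0,0,0,0,0,0,0],[0,0,0,0,0,0,0]]]' 60
python3 -c "
from h import *
go(.504,.290,.295,np.radians(96.5))"
```

```text
t: 5.55
tcp_pos: [0.5045, 0.2899, 0.1408]
tool_rot: [0.665, 0.747, 0.0, 0.0]
force: [-0.3, -0.4, 4.2]
finger_gap: 0.338
gripper_force: 59.1
t 5.55 tcp [0.5045 0.2899 0.1408] yaw 96.66 tilt 0.03 q6 0.21 gap 0.338 F [-0.3 -0.4  4.2] grip 59.08351242542267
total shift fraction [ 0.0002 -0.0005 -0.1928] turn [ 0.004 -0.001  0.023]
```

```bash
python3 -m pendant '[[[0,0,-0.005,0,0,0,0],[0,0,-0.01,0,0,0,0],[0,0,-0.02,0,0,0,0],[0,0,-0.025,0,0,0,0],[0,0,-0.03,0,0,0,0],[0,0,-0.03,0,0,0,0],[0,0,-0.03,0,0,0,0],[0,0,-0.025,0,0,0,0],[0,0,-0.015,0,0,0,0],[0,0,-0.005,0,0,0,0],[0,0,0,0,0,0,0],[0,0,0,0,0,0,0]]]'
python3 - <<'E'
from h import *
go(.5293,.0185,.295)
s=snap('scene');save('s2',cv2.resize(s['pixels'][40:200,230:450],None,fx=3.5,fy=3.5))
t=snap('top')
E
```

```text
t: 6.75
tcp_pos: [0.5036, 0.2895, 0.2954]
tool_rot: [0.665, 0.747, -0.001, -0.001]
force: [-0.2, 0.7, -0.7]
finger_gap: 0.335
gripper_force: 59.2
t 6.75 tcp [0.5036 0.2895 0.2954] yaw 96.66 tilt 0.14 q6 0.21 gap 0.335 F [-0.2  0.7 -0.7] grip 59.17062699794769
total shift fraction [-0.3402 -0.0074  0.0006] turn
```

View pics/s2.png

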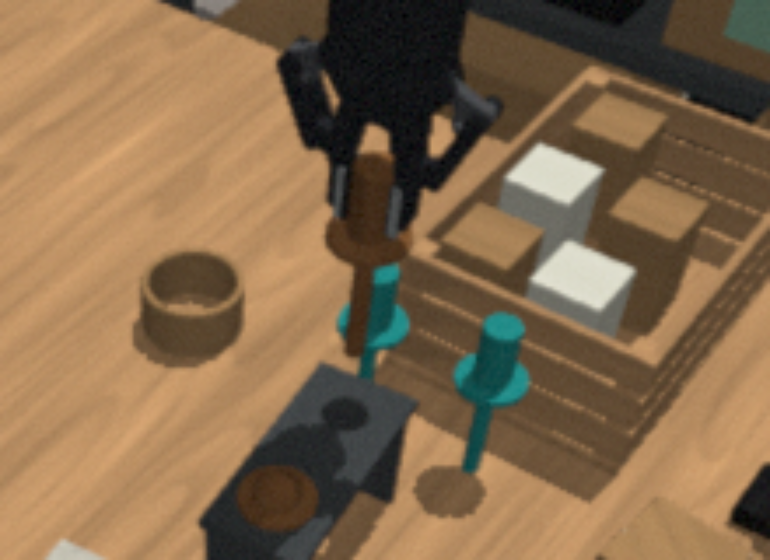

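The dowel is held and clear. Its tip is at crop (357,355) and the empty rack hole at (345,413). I'll check the hang and locate the rack hole.

Run:
```python
from h import *
S=load('scene');P=cloud(S);z=P[...,2];hsv=cv2.cvtColor(S['pixels'],cv2.COLOR_RGB2HSV)
near=(abs(P[...,0]-.504)<.05)&(abs(P[...,1]-.29)<.05)
for lo,hi in((.172,.19),(.19,.21),(.21,.23),(.23,.25),(.255,.262),(.28,.30),(.3,.32)):
    m=near&(z>lo)&(z<hi)
    if m.sum()>3:
        q=P[m];v,u=np.nonzero(m);print(lo,m.sum(),q.mean(0).round(4),np.ptp(q,0).round(3), 'ray',ray(S,u.mean(),v.mean(),q[:,2].mean()).round(4))
print('eye',S['eye'][:2],'lowest',np.nanmin(np.where(near&(z>.15),z,np.nan)))
v0,u0=158,329
sub=z[v0-10:v0+10,u0-14:u0+14];m=sub<.10;v,u=np.nonzero(m);print('rackhole',m.sum(),np.ptp(u),np.ptp(v),ray(S,u.mean()+u0-14,v.mean()+v0-10,.112).round(4))
g=cv2.cvtColor(S['pixels'],cv2.COLOR_RGB2GRAY)[v0-10:v0+10,u0-14:u0+14];print(g[::2,::2])
```

```text
0.172 31 [0.5061 0.2871 0.1819] [0.012 0.011 0.017] ray [0.5061 0.2871 0.1819]
0.19 38 [0.5057 0.2868 0.2001] [0.013 0.011 0.019] ray [0.5057 0.2868 0.2001]
0.21 42 [0.5059 0.2867 0.2202] [0.012 0.01  0.019] ray [0.5058 0.2867 0.2202]
0.23 40 [0.5059 0.2867 0.2398] [0.013 0.011 0.018] ray [0.5059 0.2867 0.2398]
0.28 161 [0.5068 0.2804 0.2913] [0.055 0.024 0.02 ] ray [0.5068 0.2805 0.2913]
0.3 210 [0.5086 0.2814 0.31  ] [0.056 0.028 0.02 ] ray [0.5087 0.2814 0.31  ]
eye [ 0.84482147 -0.34005385] lowest 0.1727312288506665
rackhole 95 27 19 [0.5029 0.2953 0.112 ]
[[156 126  71  72  66  68  68  67  69  67  66  89  92  85]
 [139  69  66  69  65  69  72  68  70  67  63  71  72  84]
 [ 84  67  71  65  67  73  71  67  70  68  69  69  67  68]
 [ 70  69  73  70  68  44  43  39  51  61  71  70  72  67]
 [ 68  68  69  67  37  36  38  34  37  42  64  67  66  69]
 [ 70  68  70  59  31  34  35  35  33  35  57  66  67  70]
 [ 67  68  70  63  39  34  42  34  32  32  59  68  69  72]
 [ 41  42  42  41  40  35  40  40  38  65  73  66  72  70]
 [ 43  39  40  39  35  41  67  69  69  70  66  69  71  67]
 [ 41  37  38  38  40  41  54  71  71  70  69  70  72  42]]
```

The dowel hangs vertical, with its tip about at TCP−0.124. Now across to the unit hole.

```bash
python3 -m pendant '[[[-0.015,0,0,0,0,0,0],[-0.03,-0.0025,0,0,0,0,0],[-0.04,-0.0025,0,0,0,0,0],[-0.04,-0.0025,0,0,0,0,0],[-0.04,0,0,0,0,0,0],[-0.04,0,0,0,0,0,0],[-0.04,0,0,0,0,0,0],[-0.04,0,0,0,0,0,0],[-0.03,0,0,0,0,0,0],[-0.02,0,0,0,0,0,0],[-0.0065,0,0,0,0,0,0],[0,0,0,0,0,0,0],[0,0,0,0,0,0,0]]]'
python3 - <<'E'
from h import *
go(.5293,.0175,.235)
S=snap('scene');snap('top');P=cloud(S);z=P[...,2]
near=(abs(P[...,0]-.529)<.05)&(abs(P[...,1]-.0185)<.05)
for lo,hi in((.172,.19),(.19,.21),(.21,.24)):
    q=P[near&(z>lo)&(z<hi)];m=q.mean(0);d=np.array(S['eye'])[:2]-m[:2];d/=np.hypot(*d);print(m.round(4),'axis',(m[:2]-5.5e-3*d).round(4))
save('s3',cv2.resize(S['pixels'][120:300,170:390],None,fx=3.3,fy=3.3))
E
```

```text
t: 8.15
tcp_pos: [0.5297, 0.0185, 0.2964]
tool_rot: [0.665, 0.747, 0.0, -0.0]
force: [0.1, 0.5, -1.4]
finger_gap: 0.337
gripper_force: 59.2
t 8.15 tcp [0.5297 0.0185 0.2964] yaw 96.69 tilt 0.05 q6 -0.29 gap 0.337 F [ 0.1  0.5 -1.4] grip 59.18305456638336
total shift fraction [-0.0013 -0.0006  0.0767] turn 
[0.533 0.017 0.182] axis [0.5294 0.0212]
[0.5322 0.0157 0.2004] axis [0.5286 0.0199]
[0.533  0.0161 0.225 ] axis [0.5293 0.0203]
```

View pics/s3.png

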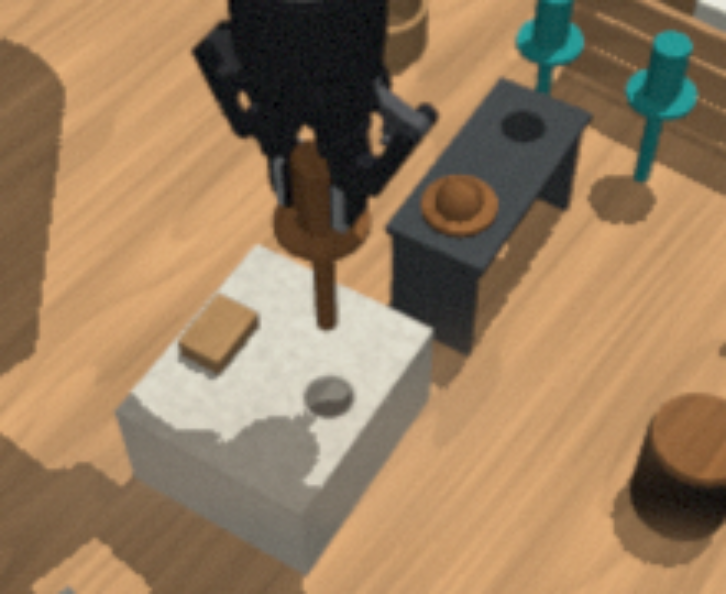

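The tip at crop (326,325) stands over the hole at (329,397), and nothing else lies in the path. I trim about 2 mm and descend in stages.

```bash
python3 -m pendant '[[[-0.0024,0,0.01,0,0,0,0],[0,0,0.02,0,0,0,0],[0,0,0.02,0,0,0,0],[0,0,0.015,0,0,0,0],[0,0,0.01,0,0,0,0],[0,0,0.01,0,0,0,0],[0,0,0.01,0,0,0,0],[0,0,0.01,0,0,0,0],[0,0,0.01,0,0,0,0],[0,0,0.01,0,0,0,0],[0,0,0.01,0,0,0,0],[0,0,0,0,0,0,0],[0,0,0,0,0,0,0]]]'
python3 -c "
from h import *
go(.5293,.0165,.161)"
```

```text
t: 9.55
tcp_pos: [0.5302, 0.0158, 0.1883]
tool_rot: [0.665, 0.747, -0.0, -0.0]
force: [0.2, -0.4, -1.7]
finger_gap: 0.337
gripper_force: 59.2
t 9.55 tcp [0.5302 0.0158 0.1883] yaw 96.65 tilt 0.02 q6 -0.3 gap 0.337 F [ 0.2 -0.4 -1.7] grip 59.18826699256897
total shift fraction [ 0.001  -0.001   0.0341] turn
```

```bash
python3 -m pendant '[[[0.001,0,0.005,0,0,0,0],[0,0,0.005,0,0,0,0],[0,0,0.004,0,0,0,0],[0,0,0.004,0,0,0,0],[0,0,0.004,0,0,0,0],[0,0,0.003,0,0,0,0],[0,0,0.003,0,0,0,0],[0,0,0.003,0,0,0,0],[0,0,0.003,0,0,0,0],[0,0,0,0,0,0,0],[0,0,0,0,0,0,0],[0,0,0,0,0,0,0],[0,0,0,0,0,0,0],[0,0,0,0,0,0,0]]]'
python3 - <<'E'
from h import *
go(.5293,.0165,.161)
S=snap('scene');s=snap('top')
im=np.hstack([cv2.resize(S['pixels'][150:310,170:330],(390,390)),cv2.resize(s['pixels'][160:320,220:380],(390,390))])
save('s4',im)
E
```

```text
t: 10.95
tcp_pos: [0.5304, 0.0166, 0.1617]
tool_rot: [0.665, 0.747, 0.0, 0.0]
force: [-0.4, -0.8, 6.2]
finger_gap: 0.34
gripper_force: 59.4
t 10.95 tcp [0.5304 0.0166 0.1617] yaw 96.66 tilt 0.04 q6 -0.3 gap 0.34 F [-0.4 -0.8  6.2] grip 59.362505078315735
total shift fraction [ 0.     -0.0013  0.0008] turn
```

View pics/s4.png

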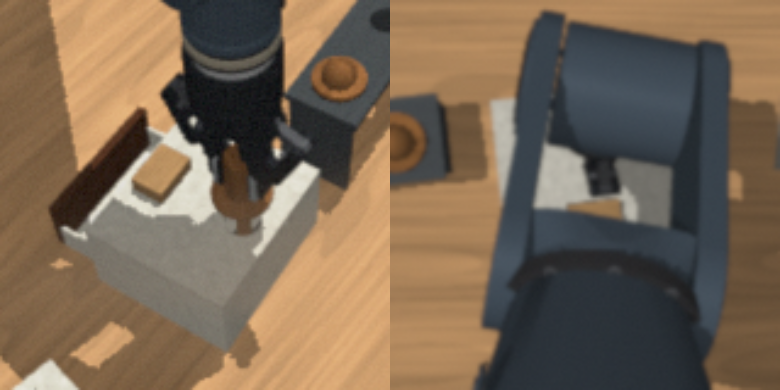

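The drawer front at (100,180) in the left panel has sprung out, with the dowel down in the hole. Now lift and go back to above the rack.

```bash
python3 -m pendant '[[[0,0,-0.005,0,0,0,0],[0,0,-0.01,0,0,0,0],[0,0,-0.015,0,0,0,0],[0,0,-0.02,0,0,0,0],[0,0,-0.025,0,0,0,0],[0,0,-0.03,0,0,0,0],[0,0,-0.03,0,0,0,0],[0,0,-0.02,0,0,0,0],[0,0,-0.01,0,0,0,0],[0,0,-0.003,0,0,0,0],[0,0,0,0,0,0,0]]]'
python3 -c "
from h import *
go(.5040,.289,.295,np.radians(96.5))"
```

```text
t: 12.15
tcp_pos: [0.5298, 0.0167, 0.2954]
tool_rot: [0.665, 0.747, -0.0, -0.0]
force: [-1.4, 0.6, -0.6]
finger_gap: 0.342
gripper_force: 59.2
t 12.15 tcp [0.5298 0.0167 0.2954] yaw 96.66 tilt 0.04 q6 -0.3 gap 0.342 F [-1.4  0.6 -0.6] grip 59.194990396499634
total shift fraction [0.3418 0.0075 0.0006] turn [-0.006 -0.002  0.023]
```

```bash
python3 -m pendant '[[[0.015,0,0,0,0,0,0],[0.03,0.0025,0,0,0,0,0],[0.04,0.0025,0,0,0,0,0],[0.04,0.0025,0,0,0,0,0],[0.04,0,0,0,0,0,0],[0.04,0,0,0,0,0,0],[0.04,0,0,0,0,0,0],[0.04,0,0,0,0,0,0],[0.03,0,0,0,0,0,0],[0.02,0,0,0,0,0,0],[0.007,0,0,0,0,0,0],[0,0,0,0,0,0,0],[0,0,0,0,0,0,0],[0,0,0,0,0,0,0]]]'
python3 - <<'E'
from h import *
go(.5040,.289,.1425,np.radians(96.5))
S=snap('scene');P=cloud(S);z=P[...,2]
near=(abs(P[...,0]-.504)<.05)&(abs(P[...,1]-.29)<.05)
for lo,hi in((.17,.19),(.19,.21),(.21,.24)):
    q=P[near&(z>lo)&(z<hi)];m=q.mean(0);d=np.array(S['eye'])[:2]-m[:2];d/=np.hypot(*d);print(m.round(4),q[:,2].min().round(4),'axis',(m[:2]-5.5e-3*d).round(4))
g=cv2.cvtColor(S['pixels'],cv2.COLOR_RGB2GRAY)
m=np.zeros(g.shape,np.uint8);m[150:167,316:341]=g[150:167,316:341]<52
n,l,st,c=cv2.connectedComponentsWithStats(m);print(st[1:],c[1:])
for i in range(1,n):print(ray(S,*c[i],.112).round(4))
save('s5',cv2.resize(S['pixels'][80:200,260:400],None,fx=4,fy=4))
E
```

```text
t: 13.55
tcp_pos: [0.5046, 0.288, 0.2956]
tool_rot: [0.665, 0.746, -0.0, 0.0]
force: [0.9, 0.3, -1.0]
finger_gap: 0.336
gripper_force: 59.2
t 13.55 tcp [0.5046 0.288  0.2956] yaw 96.57 tilt 0.03 q6 0.21 gap 0.336 F [ 0.9  0.3 -1. ] grip 59.200100898742676
total shift fraction [ 0.0014 -0.0005  0.1914] turn [-0.003  0.004  0.011]
[0.5075 0.2854 0.1816] 0.1723 axis [0.5049 0.2902]
[0.507  0.2851 0.2001] 0.1906 axis [0.5044 0.29  ]
[0.5072 0.2854 0.2258] 0.2105 axis [0.5046 0.2902]
[[316 154  19  13 149]] [[325.51006711 160.04026846]]
[0.5014 0.2807 0.112 ]
```

View pics/s5.png

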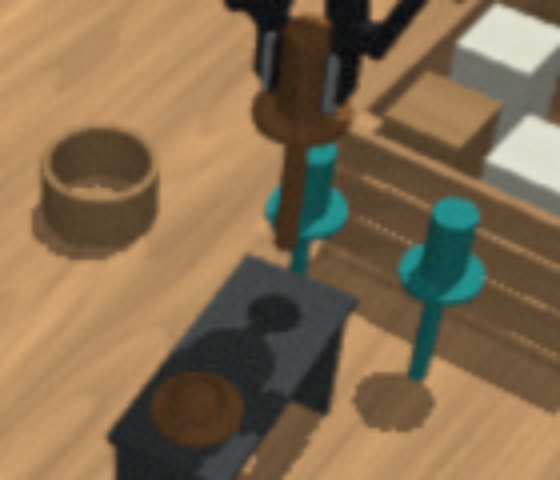

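The tip at crop (287,245) is above the rack hole at (274,314), which is partly in shadow. Position agrees with the rack geometry to about 1–2 mm, so I descend, watching the force.

```bash
python3 -m pendant '[[[0.0012,-0.001,0.01,0,0,0,0],[0,0,0.02,0,0,0,0],[0,0,0.02,0,0,0,0],[0,0,0.015,0,0,0,0],[0,0,0.01,0,0,0,0],[0,0,0.01,0,0,0,0],[0,0,0.01,0,0,0,0],[0,0,0.01,0,0,0,0],[0,0,0,0,0,0,0],[0,0,0,0,0,0,0]]]'
python3 -c "
from h import *
go(.5035,.289,.1420,np.radians(96.5))"
```

```text
t: 14.6
tcp_pos: [0.5036, 0.29, 0.2117]
tool_rot: [0.665, 0.747, 0.0, 0.0]
force: [0.7, 0.6, -2.2]
finger_gap: 0.337
gripper_force: 59.2
t 14.6 tcp [0.5036 0.29   0.2117] yaw 96.66 tilt 0.0 q6 0.21 gap 0.337 F [ 0.7  0.6 -2.2] grip 59.210160970687866
total shift fraction [-0.0012 -0.0002  0.0871] turn [0.    0.    0.023]
```

```bash
python3 -m pendant '[[[-0.0006,0,0.012,0,0,0,0],[0,0,0.015,0,0,0,0],[0,0,0.015,0,0,0,0],[0,0,0.015,0,0,0,0],[0,0,0.01,0,0,0,0],[0,0,0.008,0,0,0,0],[0,0,0.006,0,0,0,0],[0,0,0.004,0,0,0,0],[0,0,0.002,0,0,0,0],[0,0,0,0,0,0,0],[0,0,0,0,0,0,0]]]'
python3 -c "
from h import *
go(.5035,.289,.1410,np.radians(96.5))"
```

```text
t: 15.7
tcp_pos: [0.5038, 0.2896, 0.1425]
tool_rot: [0.665, 0.747, 0.0, 0.0]
force: [-0.1, -0.5, -0.1]
finger_gap: 0.337
gripper_force: 59.2
t 15.7 tcp [0.5038 0.2896 0.1425] yaw 96.66 tilt 0.04 q6 0.21 gap 0.337 F [-0.1 -0.5 -0.1] grip 59.21487271785736
total shift fraction [-0.0007 -0.0004  0.0018] turn [ 0.006 -0.001  0.023]
```

Down 1 mm more, open, and check before retreating.

```bash
python3 -m pendant '[[[0,0,0.0012,0,0,0,0],[0,0,0,0,0,0,0],[0,0,0,0,0,0,0.5],[0,0,0,0,0,0,0.7],[0,0,0,0,0,0,1],[0,0,0,0,0,0,1],[0,0,0,0,0,0,1],[0,0,0,0,0,0,1],[0,0,0,0,0,0,1],[0,0,0,0,0,0,1]]]'
python3 -m pendant '[[[0,0,-0.01,0,0,0,1],[0,0,-0.02,0,0,0,1],[0,0,-0.03,0,0,0,1],[0,0,-0.03,0,0,0,1],[0,0,-0.03,0,0,0,1],[0,0,-0.03,0,0,0,1],[0,0,-0.03,0,0,0,1],[0,0,-0.01,0,0,0,1],[0,0,0,0,0,0,1],[0,0,0,0,0,0,1],[0,0,0,0,0,0,1]]]'
python3 - <<'E'
from h import *
go(.5035,.289,.29)
S=snap('scene');P=cloud(S);z=P[...,2]
m=(abs(P[...,0]-.504)<.03)&(abs(P[...,1]-.29)<.03)&(z>.163)&(z<.2)
q=P[m];print('grip top',m.sum(),np.median(q,0).round(4),((q.min(0)+q.max(0))/2).round(4),q[:,2].max().round(4))
# drawer front: points in front of the unit, in the unit frame
a=np.radians(6.3);X=np.array([np.cos(a),np.sin(a)]);d=(P[...,:2]-[.4876,.014]);f=d@X;l=d@[-X[1],X[0]]
k=(f<-.08)&(f>-.2)&(abs(l)<.09)&(z>.02)&(z<.1);print('drawer front x in unit frame',np.percentile(f[k],[1,50,99]).round(4),k.sum(),'shut about -0.075..-0.085')
save('s6',cv2.resize(S['pixels'][100:320,170:390],None,fx=2.7,fy=2.7))
E
```

```text
t: 16.7
tcp_pos: [0.5035, 0.2895, 0.1411]
tool_rot: [0.665, 0.747, -0.0, -0.0]
force: [-0.0, -0.0, -0.2]
finger_gap: 0.995
gripper_force: 0.0
t: 17.8
tcp_pos: [0.5027, 0.2892, 0.2916]
tool_rot: [0.665, 0.747, -0.001, -0.001]
force: [-0.1, 0.0, -0.7]
finger_gap: 0.999
gripper_force: 0.0
t 17.8 tcp [0.5027 0.2892 0.2916] yaw 96.65 tilt 0.18 q6 0.21 gap 0.999 F [-0.1  0.  -0.7] grip 0.0
total shift fraction [-0.0003  0.001   0.002 ] turn 
grip top 102 [0.5054 0.288  0.1691] [0.504  0.2901 0.1674] 0.1717
drawer front x in unit frame [-0.1332 -0.1239 -0.0958] 860 shut about -0.075..-0.085
```

View pics/s6.png

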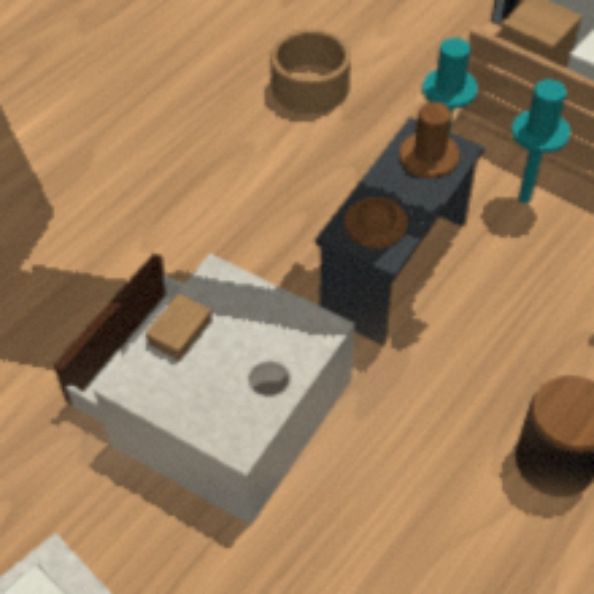

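The dowel hangs upright in its own hole at crop (432,150), in the same spot as at the start. The drawer front at (110,330) is about 60 mm out, and the open gripper is clear above.

```bash
python3 -c "
from h import *
print(job.sign_off())"
```

```text
the job is handed in; nothing more can be done
None
```

The job is handed in: the wide unit's drawer sprang out about 60 mm with the dowel down in the hole, and the dowel hangs upright and released in its own rack hole; all this is from my own measurements, since sign-off returned no verdict.

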